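Size a crucible former in the seat gauge

ROBOT

A 7-joint arm with a two-finger parallel gripper is mounted at the origin on the work surface. World frame = base frame: x ahead of the robot, y to its left, z up, the work surface at z = 0. Lengths are in m, angles in rad, forces in N, time in s.
With the tool pointing down it reaches from about 0.4 to 0.925 m from the base axis. Payload 5.6 kg.
Tool frame: the origin (TCP) lies at the very end of the fingers, on their centre line; the grasp point (between the pads) lies 19 mm behind it; z points along the fingers, y is the line along which they close (so a half turn about z gives the same grasp; the last joint's range is limited). The gripper opens to 85 mm and grips with 20 to 120 N. Pads are 22 mm wide; open, the fingers measure 114 mm over their backs; the gripper's body (76 mm by 85 mm) begins 54 mm behind the grasp point. The pads swing forward as they close: fully open they stand 13 mm farther back than shut.
Start: joints at [-1.352, 0.468, -0.012, 1.603, 0.006, 1.071, -0.056], TCP at [0.168, 0.628, 0.231] pointing down, gripper open.
Joint ranges: [-2.53, 2.53], [-0.31, 2.02], [-1.57, 1.55], [0.28, 2.44], [-1.29, 4.43], [0.15, 1.84], [-2.92, 2.92]. Speed limits (rad/s): [2.57, 2.57, 3.14, 3.14, 3.14, 3.14, 3.14].

INTERFACE

Orientations are given as a unit quaternion [w, x, y, z].
In Python, from rig import env gives the robot as it stands.
- The arm moves only by the shell command python3 steer.py 'ROWS' [OPENING] [FORCE]. ROWS is a JSON list of rows, 1 to 8 of them, each of 6 numbers: dx, dy, dz in m, then a rotation vector rx, ry, rz in rad; each row is the pose to reach, as a shift and turn from the pose commanded when the command began, along the tool's axes at that moment; what a row does not reach only later rows make up. A row lasts 1/12 s, in which the tool goes at most 0.0417 m and 0.125 rad, less where a joint would pass 70% of its speed; a pose out of reach is approached as far as the arm can. OPENING is the opening from 0.0 (shut) to 1.0 (fully open), set as the command begins (- or left out keeps the last). The fingers move at their own pace and stop on an object; FORCE is the grip in N (left out, the last holds). Time passes only in rows, so rows that do not move let the fingers close. It prints the time, the measured TCP pose, the force, the opening and the grip force at its end.
- env.sense(): the state, without advancing time (a new reading comes with each control period).
- env.camera(name): name is "side" or "top" or "wrist"; returns a dict with "image" (400x640x3 uint8, blue, green, red), "mtx" (3x3 intrinsics, pixels), "world_to_cam" (4x4, takes a point from world to camera coordinates). Camera axes: x right, y up, looking along -z (the intrinsics and any distortion apply to the point x, -y, -z); pixel columns grow to the right and rows downward; lengths in m; the calibration is good to about 2 mm. A picture is of the moment at which its call begins. There is no depth.
- env.close_job(): hands the job in; it is judged then, once.
The state is a dict: "t": time; "joint_pos": joint angles; "joint_velocities": joint speeds; "tau": joint torques, N m; "ee_pos": TCP position; "tool_rot": TCP orientation; "ft_force": force on the tool from outside, world axes, zero at the start; "wrist_torque": the same for the moment, N m; "opening": opening from 0.0 (shut) to 1.0 (fully open); "finger_force": force on a finger pad.
Only numpy, scipy, OpenCV 4.12 (cv2) and the standard library are available. Lean on these libraries where they do the work, as an engineer would, in place of code of your own. Each camera call takes 0.05 s, during which the arm holds its last target. There are 200 camera calls.

TASK

Take the crucible former that stands on the square white card and find its size in the aluminium gauge: set it down upright for a moment centred on the smallest seat, then on the next larger one, and so on, until it drops in. Leave it sitting flat in the first seat that it enters, let go of it, and leave the other former where it stands.

Things in the scene. Friction and masses are not known exactly. Their poses are not given: they have to be found in the camera images.
- former_small: loose grey plastic crucible former, about 40 g: round base 34 mm across and 16 mm thick (flat underside 30 mm, 2 mm bevel round the foot), low cone to 26 mm, then an upright stem 16 mm in diameter to 62 mm above the underside. Origin: centre of the underside, z up. Stands on the card or on the mat. Fits no smaller seat than the 42 mm one, which it enters freely.
- former_large: loose grey plastic crucible former, about 80 g: round base 54 mm across and 16 mm thick (flat underside 50 mm, 2 mm bevel round the foot), low cone to 26 mm, then an upright stem 16 mm in diameter to 62 mm above the underside. Origin: centre of the underside, z up. Stands on the card or on the mat. Fits no smaller seat than the 62 mm one, which it enters freely.
- gauge: fixed aluminium block, 180 (x) by 84 (y) by 24 mm high, flat on the bench, turned any way. Origin: centre of the underside. Three round flat-floored seats open upward on its line y = 0: 24 mm in diameter at x = -66 mm, 42 mm at x = -16 mm, 62 mm at x = +50 mm; each 12 mm deep (floor 12 mm above the bench), 1 mm chamfer. A former too large for a seat rests on the top, 24 mm above the bench.
- card: square white paper card, 85 mm by 85 mm, flat on the bench (under 1 mm thick, fixed), on which the former to be sized stands within 15 mm of its centre. Origin: its centre. The other former stands on a round black mat at least 100 mm away, centre to centre.

How it is judged:
On the way, in this order (a step that is already met when the one before it is completed fails the run):
1. a former has been set down upright on the smallest seat of the gauge, touching it, within 12 mm of its centre in the gauge's x and y (((x of former_small in the frame of gauge between -0.078 and -0.054 m and y of former_small in the frame of gauge between -0.012 and 0.012 m and z of former_small in the frame of gauge between 0.019 and 0.029 m and angle between former_small's own z axis and vertical below 0.18 rad and contact force between former_small and gauge above 0.15 N) or (x of former_large in the frame of gauge between -0.078 and -0.054 m and y of former_large in the frame of gauge between -0.012 and 0.012 m and z of former_large in the frame of gauge between 0.019 and 0.029 m and angle between former_large's own z axis and vertical below 0.18 rad and contact force between former_large and gauge above 0.15 N))), for 0.1 s.
2. a former has then been set down upright on the middle seat, touching the gauge, within 12 mm of its centre in the gauge's x and y: the large one resting on top, the small one down in the seat (((x of former_small in the frame of gauge between -0.028 and -0.004 m and y of former_small in the frame of gauge between -0.012 and 0.012 m and z of former_small in the frame of gauge between 0.008 and 0.016 m and angle between former_small's own z axis and vertical below 0.18 rad and contact force between former_small and gauge above 0.15 N) or (x of former_large in the frame of gauge between -0.028 and -0.004 m and y of former_large in the frame of gauge between -0.012 and 0.012 m and z of former_large in the frame of gauge between 0.019 and 0.029 m and angle between former_large's own z axis and vertical below 0.18 rad and contact force between former_large and gauge above 0.15 N))), for 0.1 s.
At the end, for the whole second after the job is handed in: The former from the card rests upright (10 degrees) on the floor of the first seat it enters (34 mm: middle, 54 mm: largest), underside within 4 mm of the floor, within 12 mm of the seat's centre in x and y; the other stands upright off the card, within 20 mm of its start (((x of former_small in the frame of gauge between -0.028 and -0.004 m and y of former_small in the frame of gauge between -0.012 and 0.012 m and z of former_small in the frame of gauge between 0.008 and 0.016 m and angle between each of former_small, former_large's own z axis and vertical below 0.18 rad and linear speed of former_small below 0.02 m/s and distance of former_large from where it was at the start of the episode below 0.02 m and horizontal distance between former_large and card above 0.06 m) or (x of former_large in the frame of gauge between 0.038 and 0.062 m and y of former_large in the frame of gauge between -0.012 and 0.012 m and z of former_large in the frame of gauge between 0.008 and 0.016 m and angle between each of former_large, former_small's own z axis and vertical below 0.18 rad and linear speed of former_large below 0.02 m/s and distance of former_small from where it was at the start of the episode below 0.02 m and horizontal distance between former_small and card above 0.06 m))); the robot touches nothing.
It also fails if it takes over 45 s, if anything falls off the work surface, if the arm or the gripper's body presses on something with over 40 N, if the wrist force passes 120 N, or if a joint passes its speed limit or range.

## Working session

There is one attempt and no reset: what is moved stays moved. The work goes in short steps, Python scripts to look and compute and a shell command to move; the robot and the scene stay as the last step left them, time stands still between calls to the robot, and variables do not carry over. Pictures are saved under pics/ and viewed, at most 10 in all, crops included, and the job is handed in when it is done.

```bash
ls; mkdir -p pics; python3 - <<'E'
from rig import env
import cv2
s=env.sense();print(s)
for n in("top","side"):
    c=env.camera(n);cv2.imwrite(f"pics/{n}0.png",c["image"]);print(n,c["mtx"],c["world_to_cam"],c.keys())
E
```

```text
pics
rig.py
steer.py
{'t': 0.0, 'joint_pos': array([-1.35200523,  0.46840977, -0.01160125,  1.60365183,  0.00600361,
        1.0713857 , -0.05630912]), 'joint_velocities': array([-9.61032564e-04,  9.62882162e-04,  3.09929172e-04,  9.62288246e-05,
        1.75671534e-03,  5.27951091e-04,  7.26500773e-04]), 'tau': array([ 6.35999222e-04, -5.32390988e+01,  2.13928975e-02, -2.51313186e+01,
        1.13758745e-02,  7.40681717e-03,  5.24532524e-06]), 'ee_pos': array([0.1681482 , 0.62728359, 0.2303055 ]), 'tool_rot': array([-5.40791698e-05,  1.30558022e-01,  9.91440253e-01, -9.08507830e-04]), 'ft_force': array([-0.412282  ,  0.5529447 , -0.00347115]), 'wrist_torque': array([-0.06824759, -0.01611235, -0.04323181]), 'finger_force': 0.0, 'opening': 1.0006842770477102}
top [[388.83479582   0.         330.44681456]
 [  0.         388.83479582 196.53368106]
 [  0.           0.           1.        ]] [[-2.57078564e-02 -9.99442872e-01  2.12849993e-02 -8.83777734e-05]
 [ 9.97463583e-01 -2.42316085e-02  6.69270463e-02 -5.39509381e-01]
 [-6.63739896e-02  2.29515625e-02  9.97530811e-01 -7.56292900e-01]
 [ 0.00000000e+00  0.00000000e+00  0.00000000e+00  1.00000000e+00]] dict_keys(['image', 'mtx', 'world_to_cam'])
side [[389.52257599   0.         319.16143923]
 [  0.         389.52257599 195.0724173 ]
 [  0.           0.           1.        ]] [[ 0.85923173 -0.51131274 -0.01673637 -0.45946094]
 [ 0.34883143  0.56163369  0.75025611 -0.20881533]
 [-0.3742158  -0.65048203  0.66093544 -0.47738714]
 [ 0.          0.          0.          1.        ]] dict_keys(['image', 'mtx', 'world_to_cam'])
```

View pics/top0.png

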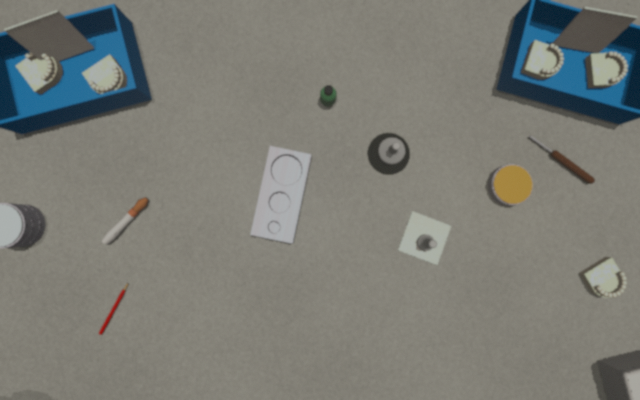

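View pics/side0.png

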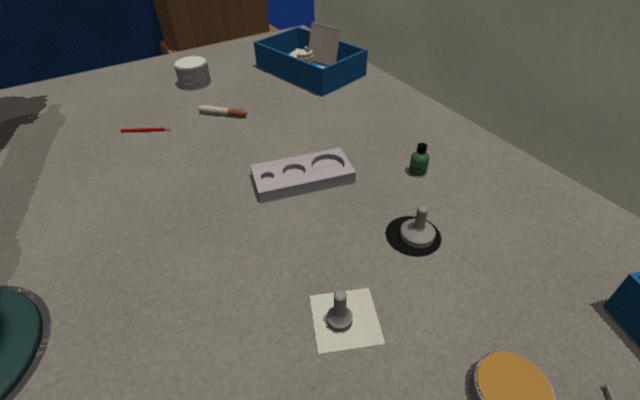

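Top view: gauge around (280,195), with its smallest seat at (274,227), middle at (280,203) and largest at (286,169). The card is at (425,238) with the small former at about (428,242), and the large former is on the mat at (389,153). The side view agrees. Next I'll measure these.

```bash
cat > h.py <<'E'
import numpy as np, cv2
from rig import env
def ray(c,uv):
    W=c["world_to_cam"];R=W[:3,:3];o=-R.T@W[:3,3]
    k=np.linalg.inv(c["mtx"])@[uv[0],uv[1],1]
    d=R.T@[k[0],-k[1],-k[2]];return o,d/np.linalg.norm(d)
def on(c,uv,z):
    o,d=ray(c,uv);return o+d*(z-o[2])/d[2]
def tri(a,b):
    A=sum(np.eye(3)-np.outer(d,d) for o,d in(a,b));B=sum((np.eye(3)-np.outer(d,d))@o for o,d in(a,b))
    return np.linalg.solve(A,B)
def proj(c,p):
    q=c["world_to_cam"]@[*p,1];v=c["mtx"]@[q[0],-q[1],-q[2]];return v[:2]/v[2]
E
python3 - <<'E'
from h import *
t=env.camera("top");s=env.camera("side")
g=cv2.cvtColor(t["image"],cv2.COLOR_BGR2GRAY)
roi=g[140:250,240:320];print(np.percentile(roi,[5,30,50,70,90]))
m=(g>145).astype(np.uint8)
cs,_=cv2.findContours(m,cv2.RETR_LIST,cv2.CHAIN_APPROX_NONE)
for c in cs:
    if cv2.contourArea(c)>1000:
        r=cv2.minAreaRect(c);b=cv2.boxPoints(r)
        if 230<r[0][0]<460:print(r,np.round([on(t,p,0.024 if r[0][0]<350 else 0)for p in [*b,r[0]]],4))
a=cv2.resize(t["image"][140:250,240:320],None,fx=5,fy=5,interpolation=2)
b=cv2.resize(t["image"][205:270,395:455],None,fx=6,fy=6,interpolation=2)
c=cv2.resize(s["image"][280:355,305:385],None,fx=5,fy=5,interpolation=2)
def pad(x):return cv2.copyMakeBorder(x,0,555-x.shape[0],0,0,cv2.BORDER_CONSTANT)
cv2.imwrite("pics/z1.png",np.hstack([pad(a),pad(c)]))
cv2.imwrite("pics/z2.png",b)
E
```

```text
[128. 132. 135. 169. 173.]
((424.5109558105469, 237.59487915039062), (42.71787643432617, 42.80331802368164), 19.98310661315918) [[ 0.4279 -0.1463  0.    ]
 [ 0.5086 -0.1793  0.    ]
 [ 0.4767 -0.2605  0.    ]
 [ 0.3963 -0.2268  0.    ]
 [ 0.4522 -0.2032  0.    ]]
((280.20721435546875, 193.7211456298828), (43.26009750366211, 91.59945678710938), 12.171459197998047) [[0.4695 0.1469 0.024 ]
 [0.6458 0.1066 0.024 ]
 [0.6256 0.023  0.024 ]
 [0.4496 0.0647 0.024 ]
 [0.5469 0.0855 0.024 ]]
```

View pics/z1.png

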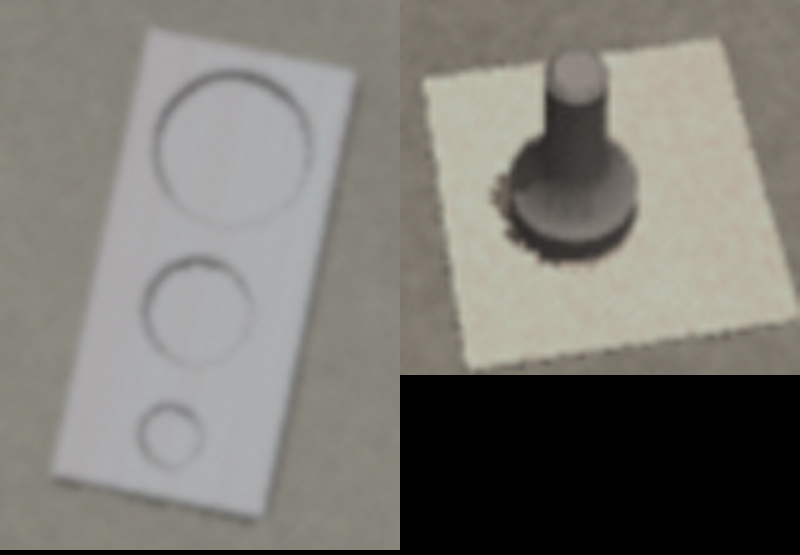

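View pics/z2.png

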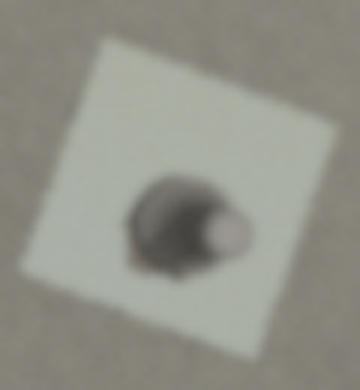

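The crops show clean rims: seat centres at top pixels (286.2,169.6), (279.0,201.8) and (273.6,227.0). The stem top of the card former is at top (432.9,243.1) and side (340,295). It is the small former.

```bash
python3 - <<'E'
from h import *
t=env.camera("top");s=env.camera("side")
for uv in[(286.2,169.6),(279,201.8),(273.6,227)]:print("seat",on(t,(uv[0]-.4,uv[1]-.4),.024))
c=np.array([.5469,.0855]);e=np.array([.6458-.4695,.1066-.1469]);e/=np.linalg.norm(e);print("ax",e,np.arctan2(e[1],e[0]))
for x in(.050,-.016,-.066):print("seat rect",c+x*e)
st=tri(ray(t,(432.9,243.1)),ray(s,(340,295)));print("stem tri",st,on(t,(432.9,243.1),.062),on(s,(340,295),.062))
# base: top crop centre of base disc ~ (178,222)/6 rim at z .016
print("base top",on(t,(395+178/6-.4,205+222/6-.4),.012))
print("base side",on(s,(305+(573-400)/5-.4,280+190/5-.4),.016))
q=env.sense()["tool_rot"];from scipy.spatial.transform import Rotation as R
M=R.from_quat(q[[1,2,3,0]]).as_matrix();print(M);
st[2]=.05
print("tool delta to stem",M.T@(st-env.sense()["ee_pos"]))
E
```

```text
seat [0.59533714 0.07359205 0.024     ]
seat [0.53182418 0.08888572 0.024     ]
seat [0.48262943 0.1002701  0.024     ]
ax [ 0.97485507 -0.22283982] -0.22472656985313574
seat rect [0.59564275 0.07435801]
seat rect [0.53130232 0.08906544]
seat rect [0.48255957 0.10020743]
stem tri [ 0.44454934 -0.20239079  0.06202191] [ 0.44433163 -0.20227624  0.062     ] [ 0.44478299 -0.2024827   0.062     ]
base top [ 0.44478828 -0.19919849  0.012     ]
base side [ 0.44318634 -0.20462614  0.016     ]
[[-9.65911922e-01  2.58870921e-01 -6.97959489e-05]
 [ 2.58870919e-01  9.65911768e-01 -5.51582520e-04]
 [-7.53719467e-05 -5.50848274e-04 -9.99999845e-01]]
tool delta to stem [-0.48177558 -0.73014431  0.18141644]
```

```bash
T='[-0.28,-0.18,0,0,0,0]'
python3 steer.py '[[-0.28,-0.18,0,0,0,0],[-0.28,-0.18,0,0,0,0],[-0.28,-0.18,0,0,0,0],[-0.28,-0.18,0,0,0,0],[-0.28,-0.18,0,0,0,0],[-0.28,-0.18,0,0,0,0],[-0.28,-0.18,0,0,0,0],[-0.28,-0.18,0,0,0,0]]' 1.0
python3 steer.py '[[-0.1,-0.275,0,0,0,0],[-0.1,-0.275,0,0,0,0],[-0.1,-0.275,0,0,0,0],[-0.1,-0.275,0,0,0,0],[-0.1,-0.275,0,0,0,0],[-0.1,-0.275,0,0,0,0],[-0.1,-0.275,0,0,0,0],[-0.1,-0.275,0,0,0,0]]'
python3 steer.py '[[-0.1,-0.275,0,0,0,0],[-0.1,-0.275,0,0,0,0],[-0.1,-0.275,0,0,0,0],[-0.1,-0.275,0,0,0,0],[-0.1,-0.275,0,0,0,0],[-0.1,-0.275,0,0,0,0],[-0.1,-0.275,0,0,0,0],[-0.1,-0.275,0,0,0,0]]'
cat >> h.py <<'E'
from scipy.spatial.transform import Rotation as Ro
def delta(p):
    s=env.sense();q=s["tool_rot"];M=Ro.from_quat(q[[1,2,3,0]]).as_matrix()
    return np.round(M.T@(np.array(p)-s["ee_pos"]),4),np.round(M[:,2],4)
E
python3 -c "
from h import *
print(delta([.4447,-.2024,.031]))"
```

```text
t: 0.97
ee_pos: [0.3933, 0.3797, 0.2316]
tool_rot: [0.0, 0.131, 0.991, 0.0]
ft_force: [0.6, 1.5, 0.0]
opening: 1.0
finger_force: 0.0
t: 1.63
ee_pos: [0.4178, 0.0825, 0.2317]
tool_rot: [0.0, 0.136, 0.991, -0.001]
ft_force: [0.6, -1.1, 0.2]
opening: 1.003
finger_force: 0.0
t: 2.3
ee_pos: [0.4426, -0.2097, 0.2322]
tool_rot: [0.001, 0.136, 0.991, -0.002]
ft_force: [-0.5, -0.9, 0.1]
opening: 1.001
finger_force: 0.0
(array([0.0006, 0.0085, 0.2012]), array([ 0.0021, -0.0051, -1.    ]))
```

```bash
python3 steer.py '[[0,0.006,0.04,0,0,0],[0,0.006,0.08,0,0,0],[0,0.006,0.11,0,0,0],[0,0.006,0.11,0,0,0],[0,0.006,0.11,0,0,0]]'
python3 - <<'E'
from h import *
print(delta([.4447,-.2024,.031]))
w=env.camera("wrist");cv2.imwrite("pics/w1.png",w["image"]);print(proj(w,[.4447,-.2024,.062]),proj(w,[.4447,-.2024,0.0]))
E
```

```text
t: 2.72
ee_pos: [0.4437, -0.1954, 0.1206]
tool_rot: [-0.002, 0.131, 0.991, -0.0]
ft_force: [0.3, 0.0, 0.2]
opening: 0.998
finger_force: 0.0
(array([-0.0031, -0.0065,  0.0896]), array([-3.3e-03,  4.0e-04, -1.0e+00]))
[309.137925   220.65520734] [310.87591894 199.23801573]
```

View pics/w1.png

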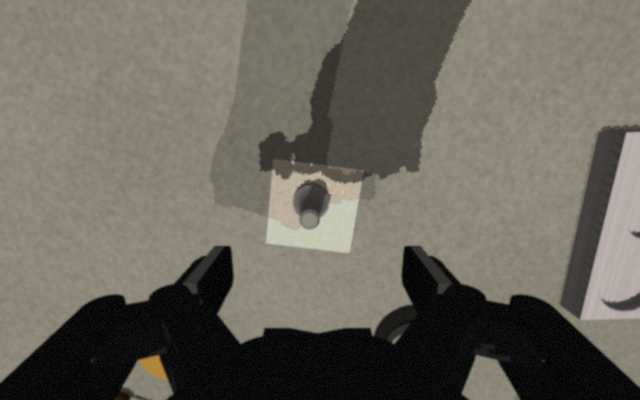

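The wrist view shows the stem tip at (309,220), exactly where my estimate projects. I'll descend and grip.

```bash
python3 steer.py '[[-0.003,-0.006,0.03,0,0,0],[-0.003,-0.006,0.06,0,0,0],[-0.003,-0.006,0.08,0,0,0],[-0.003,-0.006,0.089,0,0,0],[-0.003,-0.006,0.089,0,0,0],[-0.003,-0.006,0.089,0,0,0],[-0.003,-0.006,0.089,0,0,0]]'
python3 -c "
from h import *
print(delta([.4447,-.2024,.031]))"
```

```text
t: 3.35
ee_pos: [0.4474, -0.2029, 0.0342]
tool_rot: [0.002, 0.131, 0.991, -0.0]
ft_force: [-0.7, 0.4, 1.6]
opening: 0.997
finger_force: 0.0
(array([ 0.0027, -0.0003,  0.0032]), array([ 3.6e-03, -9.0e-04, -1.0e+00]))
```

```bash
python3 steer.py '[[0,0,0.001,0,0,0],[0,0,0.001,0,0,0],[0,0,0.001,0,0,0]]'
python3 steer.py '[[0,0,0,0,0,0],[0,0,0,0,0,0],[0,0,0,0,0,0],[0,0,0,0,0,0],[0,0,0,0,0,0],[0,0,0,0,0,0],[0,0,0,0,0,0],[0,0,0,0,0,0]]' 0.0 30
python3 -c "
from h import *
print(delta([.4447,-.2024,.031]))"
```

```text
t: 3.6
ee_pos: [0.4464, -0.2024, 0.0321]
tool_rot: [0.001, 0.13, 0.991, -0.0]
ft_force: [-0.1, -0.2, -0.2]
opening: 1.001
finger_force: 0.0
t: 4.27
ee_pos: [0.4458, -0.2023, 0.0313]
tool_rot: [0.0, 0.131, 0.991, 0.0]
ft_force: [-0.4, 0.5, 1.6]
opening: 0.176
finger_force: 29.2
(array([ 0.0011, -0.0004,  0.0003]), array([ 0.e+00,  1.e-04, -1.e+00]))
```

```bash
python3 steer.py '[[0,0,-0.03,0,0,0],[0,0,-0.06,0,0,0],[0,0,-0.08,0,0,0],[0,0,-0.08,0,0,0],[0,0,-0.08,0,0,0]]'
python3 -c "
from h import *
print(delta([.4826,.1002,.1113]))"
```

```text
t: 4.68
ee_pos: [0.4465, -0.2023, 0.112]
tool_rot: [0.001, 0.13, 0.991, 0.0]
ft_force: [-0.1, 0.2, -0.7]
opening: 0.176
finger_force: 29.4
(array([0.0434, 0.3015, 0.0008]), array([ 2.4e-03, -2.0e-04, -1.0e+00]))
```

```bash
python3 steer.py '[[0.005,0.035,0,0,0,0],[0.01,0.07,0,0,0,0],[0.015,0.11,0,0,0,0],[0.021,0.15,0,0,0,0],[0.027,0.19,0,0,0,0],[0.033,0.23,0,0,0,0],[0.038,0.27,0,0,0,0],[0.043,0.302,0,0,0,0]]'
python3 steer.py '[[0,0,0,0,0,0],[0,0,0,0,0,0],[0,0,0,0,0,0],[0,0,0,0,0,0]]'
python3 - <<'E'
from h import *
print(env.sense()["ee_pos"],delta([.4826,.1002,.1113]))
a=[]
for n in("top","side"):
    c=env.camera(n);p=proj(c,[.4826,.1002,.09]).astype(int);print(n,p)
    x=c["image"][p[1]-45:p[1]+75,p[0]-40:p[0]+40];a.append(cv2.resize(x,None,fx=5,fy=5,interpolation=2))
cv2.imwrite("pics/p1.png",np.hstack(a))
E
```

```text
t: 5.35
ee_pos: [0.4815, 0.1037, 0.1099]
tool_rot: [-0.001, 0.129, 0.992, -0.0]
ft_force: [1.5, 0.7, -0.2]
opening: 0.178
finger_force: 29.5
t: 5.68
ee_pos: [0.4818, 0.0988, 0.1106]
tool_rot: [-0.001, 0.132, 0.991, -0.001]
ft_force: [0.5, -0.2, -0.2]
opening: 0.176
finger_force: 29.5
[0.48183709 0.09882105 0.11056329] (array([-0.0004,  0.0015, -0.0007]), array([-0.0015, -0.0011, -1.    ]))
top [268 226]
side [261 146]
```

View pics/p1.png

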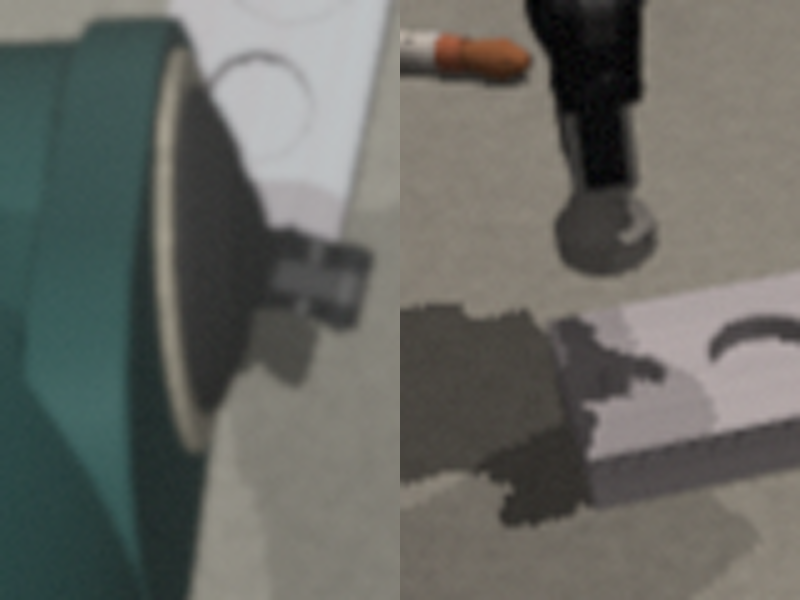

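The side view shows the former held upright at about (260,147), above the smallest-seat end. I'll lower it.

```bash
python3 steer.py '[[0,0.001,0.025,0,0,0],[0,0.001,0.045,0,0,0],[0,0.001,0.052,0,0,0],[0,0.001,0.054,0,0,0],[0,0.001,0.055,0,0,0],[0,0.001,0.056,0,0,0],[0,0.001,0.056,0,0,0],[0,0.001,0.056,0,0,0]]'
python3 steer.py '[[0,0,0.001,0,0,0],[0,0,0.001,0,0,0],[0,0,0.001,0,0,0],[0,0,0.001,0,0,0]]'
python3 -c "
from h import *
print(delta([.4826,.1002,.055]))"
```

```text
t: 6.45
ee_pos: [0.4833, 0.1016, 0.0561]
tool_rot: [0.001, 0.131, 0.991, 0.0]
ft_force: [0.5, 0.9, -0.2]
opening: 0.176
finger_force: 29.5
t: 6.78
ee_pos: [0.4835, 0.1017, 0.0553]
tool_rot: [0.001, 0.131, 0.991, 0.001]
ft_force: [-1.4, 0.2, 5.1]
opening: 0.177
finger_force: 30.1
(array([ 0.0005, -0.0017,  0.0003]), array([ 1.6e-03,  8.0e-04, -1.0e+00]))
```

```bash
python3 steer.py '[[0,0,0.001,0,0,0],[0,0,0.001,0,0,0],[0,0,0.001,0,0,0],[0,0,0.001,0,0,0]]'
python3 steer.py '[[0,0,-0.01,0,0,0],[0,0,-0.02,0,0,0],[0,0,-0.02,0,0,0],[0,0,-0.02,0,0,0],[0,0,-0.02,0,0,0]]'
python3 -c "
from h import *
print(delta([.5316,.0890,.074]))"
```

```text
t: 7.12
ee_pos: [0.4836, 0.1017, 0.0552]
tool_rot: [0.001, 0.131, 0.991, 0.001]
ft_force: [-3.4, -1.6, 16.6]
opening: 0.18
finger_force: 31.2
t: 7.53
ee_pos: [0.4827, 0.1017, 0.0734]
tool_rot: [0.0, 0.13, 0.991, 0.0]
ft_force: [0.0, 0.0, -0.2]
opening: 0.174
finger_force: 29.6
(array([-0.0505,  0.0004, -0.0006]), array([ 2.e-04,  2.e-04, -1.e+00]))
```

```bash
python3 steer.py '[[-0.02,0,0,0,0,0],[-0.04,0,0,0,0,0],[-0.051,0,0,0,0,0],[-0.051,0,0,0,0,0],[-0.051,0,0,0,0,0],[-0.051,0,0,0,0,0],[-0.051,0,0,0,0,0]]'
python3 -c "
from h import *
print(delta([.5321,.0890,.043]))"
```

```text
t: 8.12
ee_pos: [0.5307, 0.0886, 0.0729]
tool_rot: [-0.001, 0.13, 0.991, -0.0]
ft_force: [0.4, -0.5, -0.9]
opening: 0.176
finger_force: 29.6
(array([-0.0013,  0.0007,  0.0299]), array([-1.6e-03,  1.0e-04, -1.0e+00]))
```

```bash
python3 steer.py '[[-0.001,0,0.01,0,0,0],[-0.001,0,0.015,0,0,0],[-0.001,0,0.019,0,0,0],[-0.001,0,0.021,0,0,0],[-0.001,0,0.023,0,0,0],[-0.001,0,0.023,0,0,0],[-0.001,0,0.023,0,0,0]]'
python3 -c "
from h import *
print(delta([.5321,.0890,.043]))"
```

```text
t: 8.7
ee_pos: [0.533, 0.088, 0.0502]
tool_rot: [-0.0, 0.131, 0.991, -0.0]
ft_force: [0.6, -0.2, -0.5]
opening: 0.175
finger_force: 29.6
(array([0.0011, 0.0008, 0.0072]), array([-0., -0., -1.]))
```

It is below the rim with no contact force, so it has entered the seat. I'll lower it to the floor.

```bash
python3 steer.py '[[0,0,0.003,0,0,0],[0,0,0.005,0,0,0],[0,0,0.007,0,0,0],[0,0,0.008,0,0,0],[0,0,0.008,0,0,0],[0,0,0.008,0,0,0]]'
python3 steer.py '[[0,0,0,0,0,0],[0,0,0,0,0,0],[0,0,0,0,0,0]]'
```

```text
t: 9.2
ee_pos: [0.5332, 0.0881, 0.0433]
tool_rot: [0.0, 0.131, 0.991, 0.0]
ft_force: [-3.0, 0.0, 11.0]
opening: 0.172
finger_force: 30.7
t: 9.45
ee_pos: [0.5332, 0.0881, 0.0433]
tool_rot: [0.0, 0.131, 0.991, 0.0]
ft_force: [-3.1, 0.5, 10.7]
opening: 0.176
finger_force: 30.7
```

Resting on the floor (TCP 0.0433 − 0.0313 = 0.012 m). I'll release it and go up.

```bash
python3 steer.py '[[0,0,-0.001,0,0,0],[0,0,-0.001,0,0,0],[0,0,-0.001,0,0,0],[0,0,-0.001,0,0,0],[0,0,-0.001,0,0,0],[0,0,-0.001,0,0,0],[0,0,-0.001,0,0,0],[0,0,-0.001,0,0,0]]' 1.0
python3 steer.py '[[0,0,-0.015,0,0,0],[0,0,-0.04,0,0,0],[0,0,-0.08,0,0,0],[0,0,-0.12,0,0,0],[0,0,-0.15,0,0,0],[0,0,-0.15,0,0,0],[0,0,-0.15,0,0,0],[0,0,-0.15,0,0,0]]'
python3 - <<'E'
from h import *
a=[]
for n in("side","wrist"):
    c=env.camera(n);p=proj(c,[.5316,.089,.03]).astype(int);print(n,p)
    y=max(0,p[1]-60);x=max(0,p[0]-40)
    a.append(cv2.resize(c["image"][y:y+120,x:x+80],(400,600),interpolation=2))
    if n=="side":
        print("stem top expected",(proj(c,[.5316,.089,.074])-[x,y])*5)
cv2.imwrite("pics/f1.png",np.hstack(a))
E
```

```text
t: 10.12
ee_pos: [0.533, 0.088, 0.0432]
tool_rot: [-0.0, 0.131, 0.991, -0.0]
ft_force: [0.4, 0.2, -0.2]
opening: 0.998
finger_force: 0.0
t: 10.78
ee_pos: [0.5323, 0.0882, 0.1928]
tool_rot: [-0.0, 0.13, 0.991, 0.0]
ft_force: [-0.1, 0.2, -0.9]
opening: 1.0
finger_force: 0.0
side [292 168]
stem top expected [195.30398504 201.95737563]
wrist [318 186]
```

View pics/f1.png

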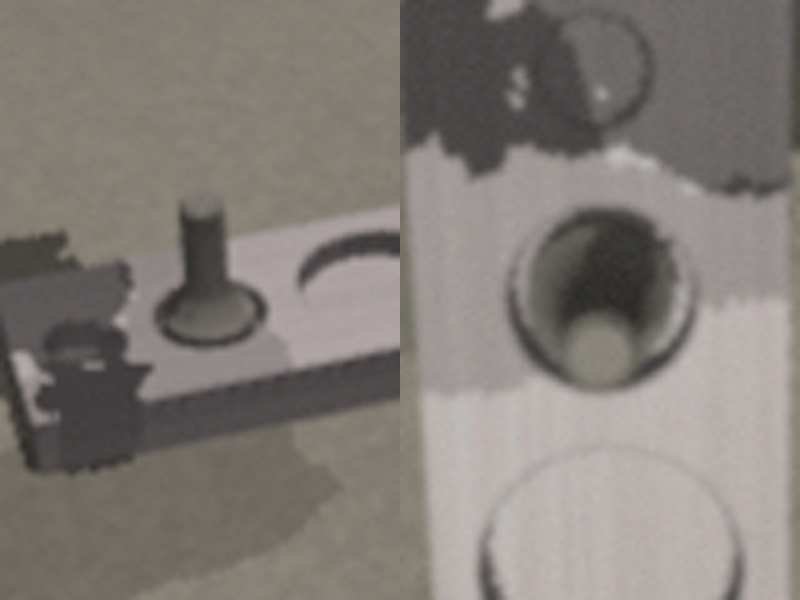

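The former sits flat and upright in the middle seat: its stem top is at crop (203,205) against an expected (195,202). The gripper is clear, so I'm handing in.

```bash
python3 -c "
from rig import env
print(env.close_job())"
```

```text
the job is handed in; nothing more can be done
None
```

The small former from the card was set on the smallest seat, where it did not enter, then dropped into the 42 mm middle seat; I left it there flat, upright and released, never touched the large former, and handed the job in at about 11 s (no verdict was returned).

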